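# Back off a knurled locking ring and swing the filter cell aside

## Robot

A 6-joint arm with a two-finger parallel gripper is mounted at the origin on the work surface. World frame = base frame: x ahead of the robot, y to its left, z up, the work surface at z = 0. Lengths are in m, angles in rad, forces in N, time in s.
With the tool pointing down it reaches from about 0.325 to 0.85 m from the base axis. Payload 4.4 kg.
Tool frame: the origin (TCP) lies midway between the tips of the shut fingers; the grasp point (between the pads) lies 19 mm behind it; z points along the fingers, y is the line along which they close (so a half turn about z gives the same grasp; the last joint's range is limited). The gripper opens to 94 mm and grips with 3 to 60 N. Pads are 16 mm wide; open, the fingers measure 119 mm over their backs; the gripper's body (75 mm by 177 mm) begins 78 mm behind the grasp point.
Start: joints at [1.179, 0.207, 1.542, -0, 1.393, -0.15], TCP at [0.138, 0.558, 0.205] pointing down, gripper open.
Joint ranges: [-2.73, 2.73], [-0.86, 2.22], [0.23, 2.46], [-1.11, 4.25], [0.08, 2.63], [-2.82, 2.82]. Speed limits (rad/s): [2.79, 2.79, 3.14, 3.14, 3.14, 3.14].

## Interface

Orientations are given as a unit quaternion [w, x, y, z].
In Python, from station import robot gives the robot as it stands. The module is installed in compiled form; this text tells all that it offers.
- The arm moves only by the tool apply_moves, never from a script. Its argument "motion" is a list of rows, each a list of 7 numbers: the finger opening in mm, from 0 to 94, then the shift along the tool's x, y, z in units of 40 mm (1.0 is 40 mm), then the turn, a rotation vector about the tool's x, y, z in units of 6 degrees (1.0 is 6 degrees). In form: [[jaw, dx, dy, dz, wx, wy, wz], ...]. A call has 1 to 8 rows; each row shifts and turns the commanded pose from where the row before left it, along the tool's axes as they then stand; what a row does not reach is not made up. A row lasts 1/12 s, in which the tool goes at most 41.7 mm and 7.16 degrees, less where a joint would pass 70% of its speed; a pose out of reach is approached as far as the arm can. A call is refused whole if a number of a shift passes 1 or a number of a turn 1, either way. A call with a gripper value outside its range is refused whole. The fingers move at their own pace and stop on an object; "newtons" is the grip in N (left out, the last holds). Time passes only in rows, so rows that do not move let the fingers close. It gives the time, the measured TCP pose, the force, the opening and the grip force at its end, in the units of the state.
- robot.read_state(): the state, without advancing time (a new reading comes with each control period).
- robot.capture(name): name is "scene" or "top"; returns a dict with "img" (480x640x3 uint8, red, green, blue), "depth" (480x640 float32, m along the optical axis (not along the pixel's ray), 0 where there is no reading), "fx", "fy", "cx", "cy" (pixels), "world_to_cam" (4x4, takes a point from world to camera coordinates). Camera axes: x right, y down, z forward; pixel columns grow to the right and rows downward; lengths in m; the calibration is good to about 2 mm. A picture is of the moment at which its call begins.
- robot.job_done(): hands the job in; it is judged then, once.
The state is a dict: "time": time; "qpos": joint angles; "qd": joint speeds; "tau": joint torques, N m; "position": TCP position; "tcp_rot": TCP orientation; "wrist_force": force on the tool from outside, world axes, zero at the start; "moment": the same for the moment, N m; "finger_gap": opening from 0.0 (shut) to 1.0 (fully open); "finger_force": force on a finger pad.
Only numpy, scipy, OpenCV 4.12 (cv2) and the standard library are available. Lean on these libraries where they do the work, as an engineer would, in place of code of your own. Each camera call takes 0.05 s, during which the arm holds its last target. There are 200 camera calls.

## Task

With a fingertip against its knurled rim, roll the big locking ring of the filter mount anticlockwise (seen from above) until it stands two full turns back from tight, its index mark at the fixed pointer line again, give or take a quarter turn and no further. Only then push the swing arm below it anticlockwise with the outside of the fingers until it rests against its stop pin, uncovering the port. Pinch, straddle or lift nothing, and leave the bottle, the jar and the tube rack where they stand.

Things in the scene. Friction and masses are not known exactly. Their poses are not given: they have to be found in the camera images.
- mount: fixed aluminium base plate 170 x 170 x 12 mm, origin at the centre of its underside on the bench top; its z axis is the pivot axis of ring and arm. A steel pillar 36 mm across stands on that axis to 100 mm above the bench, through the ring. A black pointer line lies on the plate along the mount's own +x axis, 53 to 83 mm from the pivot axis.
- collar (a joint): turn of the locking ring about the vertical pivot axis, in rad over several turns: 0 = tight, grows anticlockwise seen from above (loosening); 12.57 = two full turns back. Starts slightly cracked, 0.2 to 0.9. At 0, 6.28, 12.57 the index mark stands over the pointer line. It stays where left; 0.06 N m turns it (1.2 N at the rim). The ring rises 3 mm per turn.
- ring (a point): centre of the dark steel locking ring, on the pivot axis at half its height. The ring is a flat disc 100 mm across over its ribs, 22 mm high; 32 upright round ribs, 5 mm wide, stand 3.5 mm proud round the rim. Tight, it spans 62 to 84 mm above the bench; two turns back, 68 to 90 mm. Captive on its thread.
- index (a point): outer end of the white raised index bar (24 x 5 mm) on the ring's top face, 45 mm from the pivot axis; turns with the ring
- swing (a joint): swing of the black arm about the pivot axis, in rad: starts between 0 and 0.2 with the filter cell over the port, grows anticlockwise seen from above, 1.0 = against the stop pin. At 0 the arm points 65 degrees (1.134 rad) anticlockwise from the mount's +x. It stays where it is left; about 0.3 N m moves it (2.3 N at the cell).
- cell (a point): centre of the black round filter cell at the arm's end, 130 mm from the pivot axis: an upright drum 52 mm across, 32 to 56 mm above the bench, glass window on top. Its x axis points outward along the arm, y anticlockwise. The arm is a bar 20 mm wide, 35 to 47 mm above the bench.
- port (a point): centre of the top of the fixed steel port tube (28 mm across, 26 mm high, in a black foot) beside the plate, 130 mm from the pivot axis; the filter cell covers it at the start
- stop (a point): top of the fixed stop pin, 10 mm across and 50 mm high, 74 mm from the pivot axis; the arm's side rests on it at joint value 1.0
- bottle: bystander: small amber bottle 44 mm across, 85 mm high, loose, origin at the centre of its underside; leave alone
- jar: bystander: white jar 52 mm across, 55 mm high, loose, origin at the centre of its underside; leave alone
- rack: bystander: rack of sample tubes 50 x 120 mm (long along its y), 70 mm high, loose, origin at the centre of its underside; leave alone

How it is judged:
On the way, in this order (a step that is already met when the one before it is completed fails the run):
1. the ring has been turned back one full turn (value of joint collar above 6.28 rad), for 0.05 s.
2. the ring has been turned back two full turns, within a quarter turn (value of joint collar between 11 and 14.14 rad), for 0.2 s.
3. the arm has been pushed to its stop (value of joint swing above 0.95 rad), for 0.2 s.
At the end, for the whole second after the job is handed in: the ring rests two full turns back from tight within a quarter turn (11.0 to 14.14 rad), the arm rests within 0.05 rad of its stop, and the bottle, jar and rack are within 15 mm of where they stood (all of step 2 and value of joint swing above 0.95 rad and velocity of joint swing between -0.02 and 0.02 rad/s and velocity of joint collar between -0.05 and 0.05 rad/s and distance of each of bottle, jar, rack from where it was at the start of the episode below 0.015 m); the robot touches nothing.
It fails at once if the ring is turned more than a quarter turn past two full turns (value of joint collar above 14.14 rad).
It fails at once if the arm is pushed (cell moved over 15 mm) before the ring is two turns back, within a quarter turn (distance of cell from where it was at the start of the episode above 0.015 m and value of joint collar below 11 rad).
It fails at once if the gripper straddles the locking ring (horizontal distance between the grasp point and ring below 0.025 m and height (world z) of the grasp point below 0.1 m).
It fails at once if the gripper straddles the arm or the cell to pinch it (y of the grasp point in the frame of cell between -0.008 and 0.008 m and x of the grasp point in the frame of cell between -0.08 and 0.03 m and height (world z) of the grasp point below 0.055 m).
It fails at once if a bystander is moved or lifted (distance of any of bottle, jar, rack from where it was at the start of the episode above 0.015 m).
It also fails if it takes over 70 s, if anything falls off the work surface, if the arm or the gripper's body presses on something with over 40 N, if the wrist force passes 120 N, or if a joint passes its speed limit or range.

## Working session

There is one attempt and no reset: what is moved stays moved. The work goes in short steps, Python scripts to look and compute and a tool call to move; the robot and the scene stay as the last step left them, time stands still between calls to the robot, and variables do not carry over. Pictures are saved under pics/ and viewed, at most 10 in all, crops included, and the job is handed in when it is done.

Besides the shell and the picture viewer there is one more tool, called after "Call:" as name(argument=value, ...) on one line, values as JSON. apply_moves: Moves the arm, as the interface text tells. Its arguments: {"type":"object","properties":{"motion":{"type":"array"},"newtons":{"type":"number"}},"required":["motion"]}

```bash
mkdir -p pics; python3 - <<'E'
from station import robot
import cv2,numpy as np
for n in("scene","top"):
    c=robot.capture(n); cv2.imwrite(f"pics/{n}0.png",c["img"][:,:,::-1]); np.savez(f"{n}0.npz",**c)
    print(n,c["fx"],c["cx"],np.round(c["world_to_cam"],3).tolist())
print(robot.read_state())
E
```

```text
scene 447.78083696312916 322.29868002954123 [[-0.175, 0.984, 0.01, 0.083], [0.696, 0.131, -0.706, -0.369], [-0.696, -0.117, -0.709, 1.207], [0.0, 0.0, 0.0, 1.0]]
top 495.47298543959556 325.79897542747693 [[0.104, -0.995, 0.004, -0.036], [-0.974, -0.103, -0.204, 0.61], [0.203, 0.017, -0.979, 0.93], [0.0, 0.0, 0.0, 1.0]]
{'time': 0.1, 'qpos': array([ 1.17852136e+00,  2.07347611e-01,  1.54280036e+00,  1.81863249e-06,
        1.39346723e+00, -1.50500293e-01]), 'qd': array([-0.00015666, -0.00090082, -0.00441088, -0.00046255, -0.00211054,
        0.00091302]), 'tau': array([ 4.01122606e-04, -3.71861780e+01, -2.82292557e+01,  6.99826539e-02,
        3.11092904e-02, -8.23256505e-05]), 'position': array([0.1374033 , 0.5576032 , 0.20440471]), 'tcp_rot': array([-2.71952664e-04,  1.20593213e-01,  9.92701493e-01, -9.74020539e-04]), 'wrist_force': array([ 0.2986576 , -0.21463251,  0.62164897]), 'moment': array([ 0.02894604, -0.04697758, -0.00047314]), 'finger_force': 0.0, 'finger_gap': 1.000838209739833}
```

View pics/top0.png

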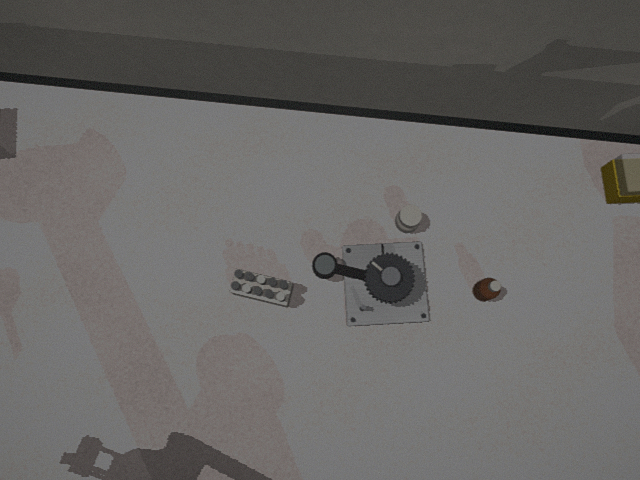

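View pics/scene0.png

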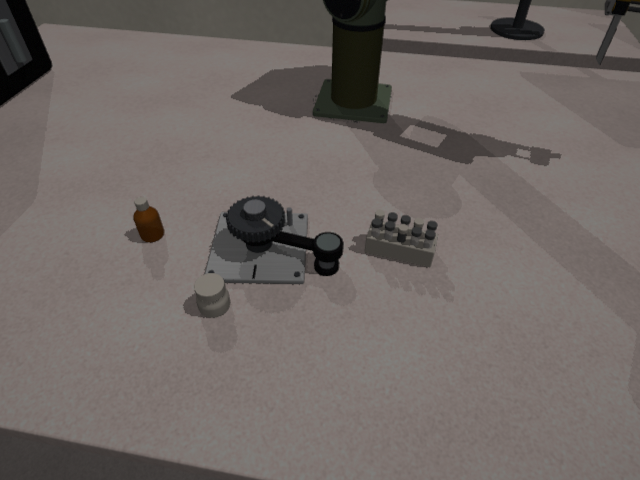

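The top view shows the ring at about (390,278), with the pointer line at (382,249) and the index bar at (376,267). The cell is at (325,264), the stop pin at (366,308), the jar at (409,217), the bottle at (487,289) and the rack at (262,287). Next I'll get positions by casting rays.

```bash
cat >h.py <<'E'
import numpy as np,cv2
def ray(c,u,v,z):
    T=np.array(c["world_to_cam"]);R=T[:3,:3];o=-R.T@T[:3,3]
    d=R.T@np.array([(u-c["cx"])/c["fx"],(v-c["cy"])/c["fy"],1.]);return o+d*(z-o[2])/d[2]
def proj(c,p):
    T=np.array(c["world_to_cam"]);q=T[:3,:3]@p+T[:3,3];return q[0]/q[2]*c["fx"]+c["cx"],q[1]/q[2]*c["fy"]+c["cy"]
E
python3 - <<'E'
from h import *
c=dict(np.load("top0.npz"));s=dict(np.load("scene0.npz"))
for n,u,v,z in[("pillar",390.5,275.5,.1),("ptr",382,249,.012),("cell",325,264,.056),("stop",366,308,.05),("jar",410,216,.055),("bottle",494,286,.085),("rack",262,285,.07),("cornA",344,246,.012),("cornB",421,241,.012),("cornC",429.5,321,.012),("cornD",348,326,.012)]:
    print(n,ray(c,u,v,z).round(4))
for n,u,v,z in[("pillarS",255,207,.1),("cellS",328,241,.056),("jarS",209,284,.055)]:
    print(n,ray(s,u,v,z).round(4))
im=c["img"][200:350,220:520];cv2.imwrite("pics/crop0.png",cv2.resize(im[:,100:220,::-1],None,fx=5,fy=5,interpolation=2)[:600])
# ring points by depth
T=c["world_to_cam"];v,u=np.mgrid[200:350,220:520];d=c["depth"][200:350,220:520]
P=np.stack([(u-c["cx"])/c["fx"]*d,(v-c["cy"])/c["fy"]*d,d],-1)-T[:3,3];P=P@T[:3,:3]
m=(abs(P[...,2]-.085)<.008)&(u>350)&(u<440);q=P[m];print(m.sum(),q.min(0),q.max(0),np.median(q[:,2]))
print("ring c",cv2.minEnclosingCircle((q[:,:2]*1000).astype(np.float32)))
E
```

```text
pillar [ 0.5729 -0.1007  0.1   ]
ptr [ 0.6431 -0.0889  0.012 ]
cell [0.5902 0.0269 0.056 ]
stop [ 0.5114 -0.0632  0.05  ]
jar [ 0.7084 -0.1363  0.055 ]
bottle [ 0.576  -0.3034  0.085 ]
rack [0.5329 0.1453 0.07  ]
cornA [ 0.6411 -0.0083  0.012 ]
cornB [ 0.6691 -0.1698  0.012 ]
cornC [ 0.5024 -0.1982  0.012 ]
cornD [ 0.4749 -0.0326  0.012 ]
pillarS [ 0.5732 -0.0976  0.1   ]
cellS [0.5864 0.0292 0.056 ]
jarS [ 0.7108 -0.1355  0.055 ]
1589 [ 0.52361895 -0.14929019  0.07701562] [ 0.6208476  -0.05084225  0.09249783] 0.08349687171086569
ring c ((572.83984375, -99.8788070678711), 50.08303451538086)
```

View pics/crop0.png

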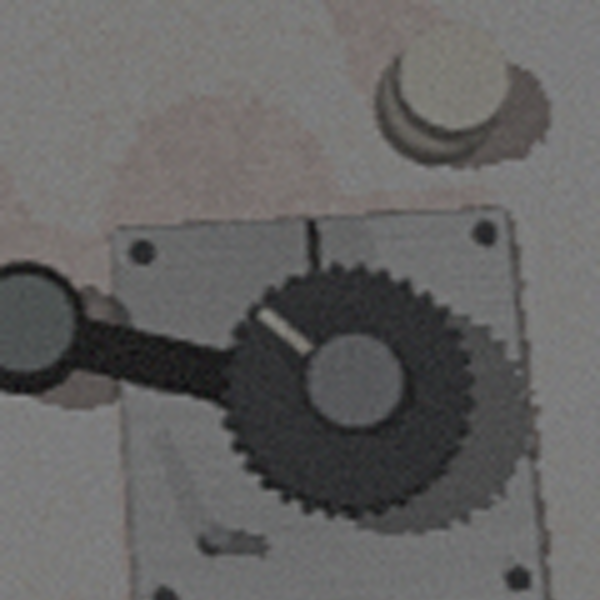

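```bash
cat >>h.py <<'E'
C=np.array([.5728,-.1000]); PH=np.radians(9.5)
def info(robot):
    s=robot.read_state();w,x,y,z=s["tcp_rot"]
    from scipy.spatial.transform import Rotation as Ro
    M=Ro.from_quat([x,y,z,w]).as_matrix();p=s["position"]
    yaw=np.degrees(np.arctan2(M[1,1],M[0,1]));d=p[:2]-C
    th=np.degrees(np.arctan2(d[1],d[0]));R=np.hypot(*d)
    f=s["wrist_force"];u=d/R
    print(f"t={s['time']:.2f} p={p.round(4)} tilt={M[2,2]:.4f} yaw={yaw:.1f} th={th:.1f} R={R*1000:.1f} q6={s['qpos'][5]:.2f} Fr={f[:2]@u:.2f} Ft={-f[0]*u[1]+f[1]*u[0]:.2f} Fz={f[2]:.2f} gap={s['finger_gap']:.2f}")
    return p,yaw,M
def plan(p,yaw,goal,n,dyaw):
    """rows for straight line to goal with dyaw (deg, ccw) per row"""
    out=[]
    for k in range(n):
        d=(goal-p)/(n-k);a=np.radians(yaw)
        r=[round(v/.04,2) for v in(-d[0]*np.sin(a)+d[1]*np.cos(a),d[0]*np.cos(a)+d[1]*np.sin(a),-d[2])]
        # tool x at yaw+90, y at yaw, z down
        x,y=r[0]*.04,r[1]*.04
        p=p+np.array([-x*np.sin(a)+y*np.cos(a),x*np.cos(a)+y*np.sin(a),-r[2]*.04])
        yaw+=dyaw;out.append([0]+r+[0,0,round(-dyaw/6,2)])
    for i in range(0,n,8):print(str(out[i:i+8]).replace(" ",""))
    return p,yaw
E
python3 - <<'E'
from h import *;from station import robot
c=dict(np.load("top0.npz"));a=ray(c,372.4,263,.0865)[:2]-C;print("index",np.hypot(*a),np.degrees(np.arctan2(a[1],a[0])))
p,y,M=info(robot)
plan(p,y,np.array([.621,-.030,.19]),28,-6)
E
```

```text
index 0.0418726797144169 56.073515467351676
t=0.10 p=[0.1374 0.5576 0.2044] tilt=-1.0000 yaw=76.1 th=123.5 R=788.7 q6=-0.15 Fr=-0.34 Ft=-0.13 Fz=0.62 gap=1.00
[[0,np.float64(-0.54),np.float64(-0.41),np.float64(0.01),0,0,1.0],[0,np.float64(-0.58),np.float64(-0.35),np.float64(0.01),0,0,1.0],[0,np.float64(-0.62),np.float64(-0.28),np.float64(0.01),0,0,1.0],[0,np.float64(-0.64),np.float64(-0.22),np.float64(0.01),0,0,1.0],[0,np.float64(-0.66),np.float64(-0.15),np.float64(0.01),0,0,1.0],[0,np.float64(-0.68),np.float64(-0.08),np.float64(0.01),0,0,1.0],[0,np.float64(-0.68),np.float64(-0.01),np.float64(0.01),0,0,1.0],[0,np.float64(-0.68),np.float64(0.06),np.float64(0.01),0,0,1.0]]
[[0,np.float64(-0.67),np.float64(0.13),np.float64(0.01),0,0,1.0],[0,np.float64(-0.65),np.float64(0.2),np.float64(0.01),0,0,1.0],[0,np.float64(-0.62),np.float64(0.27),np.float64(0.01),0,0,1.0],[0,np.float64(-0.59),np.float64(0.33),np.float64(0.01),0,0,1.0],[0,np.float64(-0.55),np.float64(0.39),np.float64(0.02),0,0,1.0],[0,np.float64(-0.51),np.float64(0.45),np.float64(0.01),0,0,1.0],[0,np.float64(-0.46),np.float64(0.5)
[... 156 characters left out ...]
,[0,np.float64(-0.28),np.float64(0.62),np.float64(0.01),0,0,1.0],[0,np.float64(-0.22),np.float64(0.64),np.float64(0.02),0,0,1.0],[0,np.float64(-0.15),np.float64(0.66),np.float64(0.01),0,0,1.0],[0,np.float64(-0.08),np.float64(0.67),np.float64(0.02),0,0,1.0],[0,np.float64(-0.01),np.float64(0.68),np.float64(0.01),0,0,1.0],[0,np.float64(0.07),np.float64(0.68),np.float64(0.02),0,0,1.0],[0,np.float64(0.14),np.float64(0.67),np.float64(0.01),0,0,1.0]]
[[0,np.float64(0.2),np.float64(0.65),np.float64(0.02),0,0,1.0],[0,np.float64(0.27),np.float64(0.62),np.float64(0.01),0,0,1.0],[0,np.float64(0.34),np.float64(0.59),np.float64(0.02),0,0,1.0],[0,np.float64(0.39),np.float64(0.55),np.float64(0.01),0,0,1.0]]
```

Call:
apply_moves(motion=[[0,-0.54,-0.41,0.01,0,0,1],[0,-0.58,-0.35,0.01,0,0,1],[0,-0.62,-0.28,0.01,0,0,1],[0,-0.64,-0.22,0.01,0,0,1],[0,-0.66,-0.15,0.01,0,0,1],[0,-0.68,-0.08,0.01,0,0,1],[0,-0.68,-0.01,0.01,0,0,1],[0,-0.68,0.06,0.01,0,0,1]])

```text
time: 0.77
position: [0.2757, 0.3886, 0.2018]
tcp_rot: [-0.0, 0.516, 0.857, -0.0]
wrist_force: [1.2, -0.3, 0.2]
finger_gap: 0.472
finger_force: 0.0
```

Call:
apply_moves(motion=[[0,-0.67,0.13,0.01,0,0,1],[0,-0.65,0.2,0.01,0,0,1],[0,-0.62,0.27,0.01,0,0,1],[0,-0.59,0.33,0.01,0,0,1],[0,-0.55,0.39,0.02,0,0,1],[0,-0.51,0.45,0.01,0,0,1],[0,-0.46,0.5,0.02,0,0,1],[0,-0.41,0.55,0.01,0,0,1]])

```text
time: 1.43
position: [0.4137, 0.2208, 0.1978]
tcp_rot: [-0.0, 0.82, 0.572, -0.0]
wrist_force: [0.0, -0.0, -0.7]
finger_gap: 0.003
finger_force: 0.0
```

Call:
apply_moves(motion=[[0,-0.35,0.59,0.02,0,0,1],[0,-0.28,0.62,0.01,0,0,1],[0,-0.22,0.64,0.02,0,0,1],[0,-0.15,0.66,0.01,0,0,1],[0,-0.08,0.67,0.02,0,0,1],[0,-0.01,0.68,0.01,0,0,1],[0,0.07,0.68,0.02,0,0,1],[0,0.14,0.67,0.01,0,0,1]])

```text
time: 2.1
position: [0.5523, 0.053, 0.1927]
tcp_rot: [-0.0, 0.982, 0.189, -0.001]
wrist_force: [0.1, 1.2, 0.3]
finger_gap: 0.005
finger_force: 0.0
```

Call:
apply_moves(motion=[[0,0.2,0.65,0.02,0,0,1],[0,0.27,0.62,0.01,0,0,1],[0,0.34,0.59,0.02,0,0,1],[0,0.39,0.55,0.01,0,0,1],[0,0,0,0,0,0,0]])

```text
time: 2.52
position: [0.6233, -0.0335, 0.19]
tcp_rot: [0.001, 1.0, -0.02, 0.0]
wrist_force: [-0.5, 1.4, -0.1]
finger_gap: 0.007
finger_force: 0.0
```

```bash
sed -i 's/\[round(v\/.04,2)/[float(round(v\/.04,2))/' h.py; cat >>h.py <<'E'
def at(th,R,z):
    t=np.radians(th);return np.array([C[0]+R*np.cos(t),C[1]+R*np.sin(t),z])
E
python3 - <<'E'
from h import *;from station import robot
p,y,M=info(robot)
th=y+147.4;plan(p,y,at(th,.070,.067),8,0);print(th)
E
```

```text
t=2.52 p=[ 0.6233 -0.0335  0.19  ] tilt=-1.0000 yaw=-92.2 th=52.8 R=83.5 q6=1.42 Fr=0.80 Ft=1.23 Fz=-0.08 gap=0.01
[[0,-0.03,0.03,0.38,0,0,0.0],[0,-0.03,0.03,0.39,0,0,0.0],[0,-0.03,0.03,0.38,0,0,0.0],[0,-0.03,0.03,0.39,0,0,0.0],[0,-0.03,0.03,0.38,0,0,0.0],[0,-0.03,0.03,0.39,0,0,0.0],[0,-0.04,0.03,0.38,0,0,0.0],[0,-0.03,0.03,0.39,0,0,0.0]]
55.15234048707167
```

Call:
apply_moves(motion=[[0,0,0,0.77,0,0,0],[0,0,0,0.77,0,0,0],[0,0,0,0.77,0,0,0],[0,0,0,0.77,0,0,0],[0,-0.08,0.08,0,0,0,0],[0,-0.08,0.08,0,0,0,0],[0,-0.09,0.08,0,0,0,0],[0,0,0,0,0,0,0]])

```text
time: 3.18
position: [0.6121, -0.0395, 0.0706]
tcp_rot: [0.001, 1.0, -0.016, 0.002]
wrist_force: [0.0, -0.6, -0.1]
finger_gap: 0.004
finger_force: 0.0
```

```bash
python3 - <<'E'
from h import *;from station import robot
p,y,M=info(robot)
c=robot.capture("scene");cv2.imwrite("pics/s1.png",cv2.resize(c["img"][140:320,150:390,::-1],None,fx=3,fy=3,interpolation=2))
E
```

```text
t=3.18 p=[ 0.6121 -0.0395  0.0706] tilt=-1.0000 yaw=-91.9 th=57.0 R=72.1 q6=1.40 Fr=-0.47 Ft=-0.31 Fz=-0.10 gap=0.00
```

View pics/s1.png

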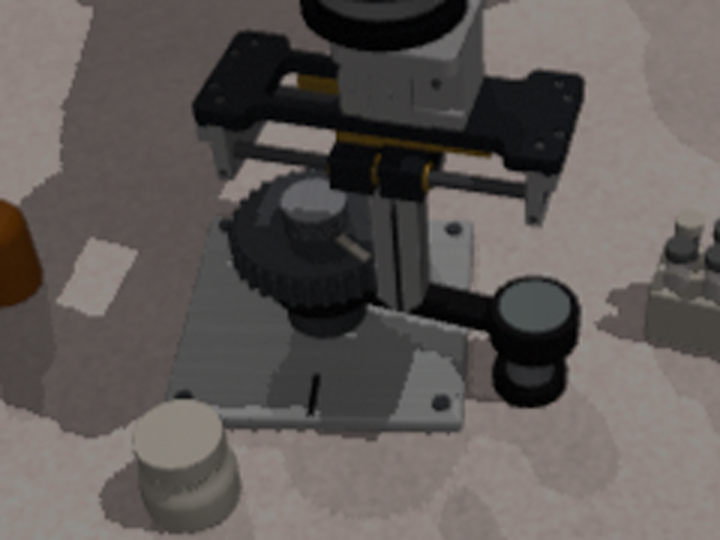

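The picture shows the shut fingers at about (400,250), beside the rim and above the swing arm. I'll press in and start the first stroke.

Call:
apply_moves(motion=[[0,-0.04,0.06,0,0,0,0],[0,-0.04,0.06,0,0,0,0],[0,-0.03,0.05,0,0,0,0],[0,-0.143,-0.081,0,0,0,-1],[0,-0.143,-0.081,0,0,0,-1],[0,-0.143,-0.081,0,0,0,-1],[0,-0.143,-0.081,0,0,0,-1]])

```text
time: 3.82
position: [0.5826, -0.0354, 0.0685]
tcp_rot: [0.0, 0.981, 0.195, 0.001]
wrist_force: [-0.2, 0.6, -0.5]
finger_gap: 0.005
finger_force: 0.0
```

```bash
cat >>h.py <<'E'
def index(c,z=.0885):
    """collar angle mod 360 (deg) from white bar pixels within 22..46 mm of axis at height z, and count"""
    g=c["img"].astype(int).min(2);v,u=np.mgrid[220:340,330:450];b=[]
    for a,w in zip(u.ravel(),v.ravel()):
        q=ray(c,a,w,z)[:2]-C;r=np.hypot(*q)
        if .025<r<.043 and g[w,a]>105:b.append(q/r)
    if not b:return None
    m=np.sum(b,0);return len(b),round(np.hypot(*m)/len(b),2),round(float((np.degrees(np.arctan2(m[1],m[0]))-9.5)%360),1)
E
python3 - <<'E'
from h import *;from station import robot
info(robot)
print(index(dict(np.load("top0.npz")),.0865));c=robot.capture("top");print(index(c))
cv2.imwrite("pics/t1.png",cv2.resize(c["img"][200:350,300:460,::-1],None,fx=4,fy=4,interpolation=2))
E
```

```text
t=3.82 p=[ 0.5826 -0.0354  0.0685] tilt=-1.0000 yaw=-67.6 th=81.4 R=65.4 q6=0.97 Fr=0.54 Ft=0.28 Fz=-0.47 gap=0.00
(15, np.float64(1.0), 44.9)
None
```

View pics/t1.png

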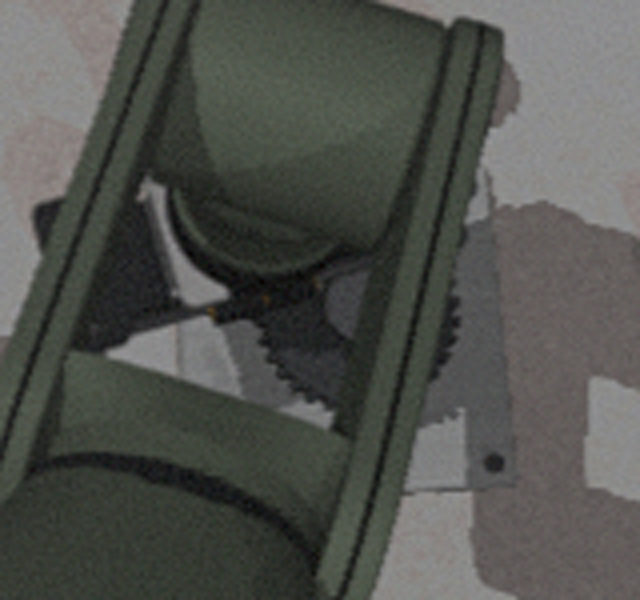

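The arm hides the ring in the top view, and at R=65.4 the fingertip isn't touching yet. I'll go 3 mm further in and read the index from the scene camera.

Call:
apply_moves(motion=[[0,-0.04,0.06,0,0,0,0],[0,-0.143,-0.081,0,0,0,-1],[0,-0.143,-0.081,0,0,0,-1],[0,-0.143,-0.081,0,0,0,-1]])

```text
time: 4.2
position: [0.5633, -0.0382, 0.0685]
tcp_rot: [0.001, 0.939, 0.344, 0.001]
wrist_force: [1.8, 0.5, -0.1]
finger_gap: 0.009
finger_force: 0.6
```

```bash
cat >>h.py <<'E'
def index2(c,z=.0865,k=1.35):
    """scene camera: bar = bright pixels on ring's top face, relative to its median"""
    g=cv2.cvtColor(c["img"],cv2.COLOR_RGB2GRAY).astype(float);v,u=np.mgrid[180:260,210:305]
    q=np.array([ray(c,a,w,z)[:2]-C for a,w in zip(u.ravel(),v.ravel())]);r=np.hypot(*q.T);m=(r>.028)&(r<.043)
    a=np.degrees(np.arctan2(q[:,1],q[:,0]))[m];G=g[v,u].ravel()[m]
    return [(int((d)%360),round(float(np.mean(G[abs((a-9.5-d+180)%360-180)<5])))) for d in range(0,360,10)]
E
python3 - <<'E'
from h import *;from station import robot
info(robot)
print(index2(dict(np.load("scene0.npz"))));c=robot.capture("scene");print(index2(c))
E
```

```text
t=4.20 p=[ 0.5633 -0.0382  0.0685] tilt=-1.0000 yaw=-49.7 th=98.8 R=62.5 q6=0.65 Fr=0.18 Ft=-1.81 Fz=-0.06 gap=0.01
[(0, 38), (10, 36), (20, 37), (30, 36), (40, 60), (50, 86), (60, 39), (70, 40), (80, 40), (90, 41), (100, 40), (110, 40), (120, 40), (130, 39), (140, 39), (150, 41), (160, 49), (170, 57), (180, 61), (190, 63), (200, 61), (210, 55), (220, 50), (230, 44), (240, 41), (250, 41), (260, 41), (270, 41), (280, 41), (290, 41), (300, 41), (310, 41), (320, 41), (330, 41), (340, 41), (350, 39)]
[(0, 34), (10, 31), (20, 28), (30, 26), (40, 27), (50, 27), (60, 27), (70, 63), (80, 50), (90, 27), (100, 27), (110, 28), (120, 28), (130, 28), (140, 27), (150, 28), (160, 34), (170, 41), (180, 43), (190, 61), (200, 55), (210, 40), (220, 35), (230, 31), (240, 28), (250, 29), (260, 29), (270, 28), (280, 28), (290, 28), (300, 29), (310, 29), (320, 29), (330, 29), (340, 34), (350, 31)]
```

The ring now follows: the index went from about 47° to 74°, with a reaction of 1.8 N. I'll continue the stroke.

Call:
apply_moves(motion=[[0,-0.143,-0.081,0,0,0,-1],[0,-0.143,-0.081,0,0,0,-1],[0,-0.143,-0.081,0,0,0,-1],[0,-0.143,-0.081,0,0,0,-1],[0,-0.143,-0.081,0,0,0,-1],[0,-0.143,-0.081,0,0,0,-1],[0,-0.143,-0.081,0,0,0,-1],[0,-0.143,-0.081,0,0,0,-1]])

```text
time: 4.92
position: [0.5192, -0.0647, 0.0683]
tcp_rot: [0.0, 0.718, 0.696, 0.001]
wrist_force: [0.4, 1.9, 0.1]
finger_gap: 0.008
finger_force: 0.6
```

```bash
cat >>h.py <<'E'
def chk(robot,z=.0875):
    info(robot);L=index2(robot.capture("scene"),z);print([x for x in L if x[1]>42])
E
python3 -c "
from h import *;from station import robot
chk(robot)"
```

```text
t=4.92 p=[ 0.5192 -0.0647  0.0683] tilt=-1.0000 yaw=-1.8 th=146.6 R=64.2 q6=-0.26 Fr=0.70 Ft=-1.78 Fz=0.05 gap=0.01
[(60, 43), (70, 43), (80, 43), (90, 43), (100, 43), (110, 57), (120, 109), (180, 43), (190, 44), (200, 54), (210, 46)]
```

Call:
apply_moves(motion=[[0,-0.163,-0.045,0,0,0,-1],[0,-0.143,-0.08,0,0,0,-1],[0,-0.143,-0.08,0,0,0,-1],[0,-0.143,-0.08,0,0,0,-1],[0,-0.143,-0.08,0,0,0,-1],[0,-0.143,-0.08,0,0,0,-1],[0,-0.143,-0.08,0,0,0,-1],[0,-0.143,-0.08,0,0,0,-1]])

```text
time: 5.63
position: [0.5104, -0.1155, 0.0677]
tcp_rot: [-0.001, 0.374, 0.927, 0.0]
wrist_force: [-3.1, 1.7, 2.1]
finger_gap: 0.005
finger_force: 0.9
```

```bash
python3 -c "
from h import *;from station import robot
chk(robot)"
```

```text
t=5.63 p=[ 0.5104 -0.1155  0.0677] tilt=-1.0000 yaw=46.1 th=-166.1 R=64.3 q6=-1.19 Fr=2.59 Ft=-2.38 Fz=2.15 gap=0.00
[(160, 63), (170, 58)]
```

Call:
apply_moves(motion=[[0,-0.143,-0.081,0,0,0,-1],[0,-0.143,-0.081,0,0,0,-1],[0,-0.143,-0.081,0,0,0,-1],[0,-0.143,-0.081,0,0,0,-1],[0,-0.143,-0.081,0,0,0,-1],[0,-0.143,-0.081,0,0,0,-1],[0,-0.143,-0.081,0,0,0,-1],[0,-0.143,-0.081,0,0,0,-1]])

```text
time: 6.35
position: [0.5417, -0.1565, 0.0677]
tcp_rot: [-0.001, -0.035, 0.999, -0.0]
wrist_force: [-1.8, -0.6, 0.7]
finger_gap: 0.01
finger_force: 1.0
```

```bash
python3 -c "
from h import *;from station import robot
chk(robot)"
```

```text
t=6.35 p=[ 0.5417 -0.1565  0.0677] tilt=-1.0000 yaw=94.0 th=-118.8 R=64.5 q6=-2.07 Fr=1.41 Ft=-1.26 Fz=0.73 gap=0.01
[(50, 43), (60, 44), (70, 44), (80, 44), (90, 44), (100, 44), (110, 44), (120, 44), (130, 44), (140, 44), (150, 45), (160, 53), (170, 56), (180, 66), (190, 63), (200, 48), (210, 66)]
```

Call:
apply_moves(motion=[[0,-0.143,-0.081,0,0,0,-1],[0,-0.143,-0.081,0,0,0,-1],[0,-0.143,-0.081,0,0,0,-1],[0,-0.143,-0.081,0,0,0,-1],[0,0.1,-0.15,0,0,0,0],[0,0.1,-0.15,0,0,0,0],[0,0,0,0,0,0,0]])

```text
time: 6.98
position: [0.5657, -0.179, 0.0679]
tcp_rot: [0.0, -0.24, 0.971, -0.0]
wrist_force: [0.5, 0.4, 0.2]
finger_gap: 0.003
finger_force: 0.0
```

```bash
python3 -c "
from h import *;from station import robot
chk(robot)"
```

```text
t=6.98 p=[ 0.5657 -0.179   0.0679] tilt=-1.0000 yaw=117.8 th=-95.1 R=79.3 q6=-2.51 Fr=-0.44 Ft=0.48 Fz=0.24 gap=0.00
[(0, 43), (60, 43), (70, 44), (80, 44), (90, 44), (100, 44), (110, 44), (120, 45), (130, 45), (140, 44), (150, 45), (160, 54), (170, 57), (180, 67), (190, 63), (200, 63), (210, 60), (220, 54), (230, 98), (240, 59), (260, 45), (270, 45), (280, 46), (290, 46), (300, 45), (310, 45), (320, 45), (330, 45), (340, 45), (350, 44)]
```

Call:
apply_moves(motion=[[0,0.166,0.119,0,0,0,1],[0,0.166,0.119,0,0,0,1],[0,0.166,0.119,0,0,0,1],[0,0.166,0.119,0,0,0,1],[0,0.166,0.119,0,0,0,1],[0,0.166,0.119,0,0,0,1],[0,0.166,0.119,0,0,0,1],[0,0.166,0.119,0,0,0,1]])

```text
time: 7.7
position: [0.5092, -0.147, 0.0678]
tcp_rot: [-0.0, 0.177, 0.984, 0.0]
wrist_force: [-0.3, -0.1, 0.7]
finger_gap: 0.004
finger_force: 0.0
```

```bash
python3 -c "
from h import *;from station import robot
chk(robot)"
```

```text
t=7.70 p=[ 0.5092 -0.147   0.0678] tilt=-1.0000 yaw=69.6 th=-143.5 R=79.0 q6=-1.66 Fr=0.25 Ft=-0.09 Fz=0.67 gap=0.00
[(90, 44), (100, 43), (110, 44), (120, 44), (130, 44), (140, 44), (150, 44), (160, 50), (170, 53), (180, 60), (190, 49), (230, 50)]
```

The ring is at about 234°. Now unwinding the rest of the way.

Call:
apply_moves(motion=[[0,0.166,0.119,0,0,0,1],[0,0.166,0.119,0,0,0,1],[0,0.166,0.119,0,0,0,1],[0,0.166,0.119,0,0,0,1],[0,0.166,0.119,0,0,0,1],[0,0.166,0.119,0,0,0,1],[0,0.166,0.119,0,0,0,1],[0,0.166,0.119,0,0,0,1]])

```text
time: 8.42
position: [0.4949, -0.0852, 0.0679]
tcp_rot: [-0.0, 0.561, 0.828, 0.0]
wrist_force: [0.3, -0.8, 0.0]
finger_gap: 0.01
finger_force: 0.0
```

Call:
apply_moves(motion=[[0,0.166,0.119,0,0,0,1],[0,0.166,0.119,0,0,0,1],[0,0.166,0.119,0,0,0,1],[0,0.166,0.119,0,0,0,1],[0,0.166,0.119,0,0,0,1],[0,0.166,0.119,0,0,0,1],[0,0.166,0.119,0,0,0,1],[0,0.166,0.119,0,0,0,1]])

```text
time: 9.08
position: [0.5312, -0.0329, 0.0679]
tcp_rot: [-0.0, 0.849, 0.529, 0.0]
wrist_force: [0.5, -0.5, -0.4]
finger_gap: 0.002
finger_force: 0.0
```

Call:
apply_moves(motion=[[0,0.166,0.119,0,0,0,1],[0,0.166,0.119,0,0,0,1],[0,0.166,0.119,0,0,0,1],[0,0.166,0.119,0,0,0,1],[0,0.166,0.119,0,0,0,1],[0,0.166,0.119,0,0,0,1],[0,0.166,0.119,0,0,0,1],[0,0.166,0.119,0,0,0,1]])

```text
time: 9.75
position: [0.5944, -0.0249, 0.0678]
tcp_rot: [-0.0, 0.99, 0.138, -0.0]
wrist_force: [-0.1, -0.2, -0.6]
finger_gap: 0.006
finger_force: 0.0
```

Call:
apply_moves(motion=[[0,0.166,0.119,0,0,0,1],[0,0.166,0.119,0,0,0,1],[0,0.166,0.119,0,0,0,1],[0,0.166,0.119,0,0,0,1],[0,0.166,0.119,0,0,0,1],[0,0.166,0.119,0,0,0,1],[0,0.166,0.119,0,0,0,1],[0,0.166,0.119,0,0,0,1]])

```text
time: 10.42
position: [0.6426, -0.0665, 0.0678]
tcp_rot: [-0.0, 0.961, -0.277, -0.0]
wrist_force: [-0.2, -0.4, 0.6]
finger_gap: 0.007
finger_force: 0.0
```

```bash
python3 -c "
from h import *;from station import robot
chk(robot)"
```

```text
t=10.42 p=[ 0.6426 -0.0665  0.0678] tilt=-1.0000 yaw=-122.2 th=25.7 R=77.5 q6=1.90 Fr=-0.31 Ft=-0.26 Fz=0.65 gap=0.01
[(0, 54), (10, 50), (20, 57), (30, 54), (150, 58), (160, 61), (170, 50), (270, 44), (280, 47), (290, 47), (300, 47), (310, 46)]
```

Call:
apply_moves(motion=[[0,0.166,0.119,0,0,0,1],[0,0.166,0.119,0,0,0,1],[0,-0.07,0.105,0,0,0,0],[0,-0.07,0.105,0,0,0,0],[0,-0.06,0.1,0,0,0,0],[0,-0.143,-0.081,0,0,0,-1],[0,-0.143,-0.081,0,0,0,-1],[0,-0.143,-0.081,0,0,0,-1]])

```text
time: 11.13
position: [0.6256, -0.0668, 0.068]
tcp_rot: [0.0, 0.976, -0.22, 0.001]
wrist_force: [0.3, -1.0, 0.2]
finger_gap: 0.005
finger_force: 0.6
```

```bash
python3 -c "
from h import *;from station import robot
chk(robot)"
```

```text
t=11.13 p=[ 0.6256 -0.0668  0.068 ] tilt=-1.0000 yaw=-115.4 th=32.2 R=62.4 q6=1.77 Fr=-0.33 Ft=-1.03 Fz=0.23 gap=0.01
[(10, 53), (20, 47), (30, 57), (40, 55), (50, 55), (60, 52), (70, 46), (120, 48), (240, 47), (250, 112), (260, 54), (270, 47), (280, 43)]
```

Engaged again, with the index at about 251°. Continuing.

Call:
apply_moves(motion=[[0,-0.143,-0.081,0,0,0,-1],[0,-0.143,-0.081,0,0,0,-1],[0,-0.143,-0.081,0,0,0,-1],[0,-0.143,-0.081,0,0,0,-1],[0,-0.143,-0.081,0,0,0,-1],[0,-0.143,-0.081,0,0,0,-1],[0,-0.143,-0.081,0,0,0,-1],[0,-0.143,-0.081,0,0,0,-1]])

```text
time: 11.85
position: [0.5838, -0.0377, 0.0684]
tcp_rot: [0.0, 0.981, 0.195, 0.001]
wrist_force: [0.9, -0.5, -0.2]
finger_gap: 0.005
finger_force: 0.6
```

```bash
python3 -c "
from h import *;from station import robot
chk(robot)"
```

```text
t=11.85 p=[ 0.5838 -0.0377  0.0684] tilt=-1.0000 yaw=-67.5 th=80.0 R=63.2 q6=0.97 Fr=-0.30 Ft=-0.94 Fz=-0.19 gap=0.01
[(140, 45), (150, 45), (160, 48), (170, 49), (180, 53), (190, 52), (200, 51), (210, 50), (220, 47), (230, 44), (290, 45), (300, 72)]
```

Call:
apply_moves(motion=[[0,-0.143,-0.08,0,0,0,-1],[0,-0.143,-0.08,0,0,0,-1],[0,-0.143,-0.08,0,0,0,-1],[0,-0.143,-0.08,0,0,0,-1],[0,-0.143,-0.08,0,0,0,-1],[0,-0.143,-0.08,0,0,0,-1],[0,-0.143,-0.08,0,0,0,-1],[0,-0.143,-0.08,0,0,0,-1]])

```text
time: 12.57
position: [0.5343, -0.0497, 0.0683]
tcp_rot: [0.0, 0.818, 0.576, 0.001]
wrist_force: [0.6, 1.7, 0.9]
finger_gap: 0.002
finger_force: 0.7
```

```bash
python3 -c "
from h import *;from station import robot
chk(robot)"
```

```text
t=12.57 p=[ 0.5343 -0.0497  0.0683] tilt=-1.0000 yaw=-19.7 th=127.4 R=63.4 q6=0.09 Fr=1.01 Ft=-1.52 Fz=0.85 gap=0.00
[(30, 43), (40, 43), (50, 44), (60, 44), (70, 44), (80, 43), (340, 44), (350, 62)]
```

Call:
apply_moves(motion=[[0,-0.143,-0.08,0,0,0,-1],[0,-0.143,-0.08,0,0,0,-1],[0,-0.143,-0.08,0,0,0,-1],[0,-0.143,-0.08,0,0,0,-1],[0,-0.143,-0.08,0,0,0,-1],[0,-0.143,-0.08,0,0,0,-1],[0,-0.143,-0.08,0,0,0,-1],[0,-0.143,-0.08,0,0,0,-1]])

```text
time: 13.28
position: [0.5096, -0.0946, 0.0678]
tcp_rot: [-0.001, 0.514, 0.858, 0.0]
wrist_force: [0.2, 2.1, 2.1]
finger_gap: 0.004
finger_force: 0.8
```

```bash
python3 -c "
from h import *;from station import robot
chk(robot,.0895)"
```

```text
t=13.28 p=[ 0.5096 -0.0946  0.0678] tilt=-1.0000 yaw=28.2 th=175.1 R=63.5 q6=-0.84 Fr=-0.03 Ft=-2.15 Fz=2.05 gap=0.00
[(30, 65), (40, 74), (220, 46), (230, 45), (320, 43), (330, 45), (340, 44), (350, 43)]
```

Call:
apply_moves(motion=[[0,-0.143,-0.081,0,0,0,-1],[0,-0.143,-0.081,0,0,0,-1],[0,-0.143,-0.081,0,0,0,-1],[0,-0.143,-0.081,0,0,0,-1],[0,-0.143,-0.081,0,0,0,-1],[0,-0.143,-0.081,0,0,0,-1],[0,-0.143,-0.081,0,0,0,-1],[0,-0.143,-0.081,0,0,0,-1]])

```text
time: 14.0
position: [0.5264, -0.1431, 0.0675]
tcp_rot: [-0.001, 0.121, 0.993, 0.0]
wrist_force: [-1.1, 0.4, 0.7]
finger_gap: 0.008
finger_force: 1.0
```

```bash
python3 -c "
from h import *;from station import robot
chk(robot,.0895)"
```

```text
t=14.00 p=[ 0.5264 -0.1431  0.0675] tilt=-1.0000 yaw=76.1 th=-137.1 R=63.3 q6=-1.75 Fr=0.50 Ft=-1.05 Fz=0.74 gap=0.01
[(70, 44), (80, 94), (90, 77), (100, 44), (110, 44), (120, 44), (130, 45), (140, 45), (150, 44), (160, 48), (170, 46)]
```

Call:
apply_moves(motion=[[0,-0.143,-0.081,0,0,0,-1],[0,-0.143,-0.081,0,0,0,-1],[0,-0.143,-0.081,0,0,0,-1],[0,-0.143,-0.081,0,0,0,-1],[0,-0.143,-0.081,0,0,0,-1],[0,-0.143,-0.081,0,0,0,-1],[0,0.1,-0.15,0,0,0,0],[0,0.1,-0.15,0,0,0,0]])

```text
time: 14.72
position: [0.5587, -0.1758, 0.0677]
tcp_rot: [0.0, -0.189, 0.982, 0.0]
wrist_force: [-1.1, -0.4, -0.0]
finger_gap: 0.006
finger_force: 0.0
```

Call:
apply_moves(motion=[[0,0,0,0,0,0,0],[0,0.166,0.119,0,0,0,1],[0,0.166,0.119,0,0,0,1],[0,0.166,0.119,0,0,0,1],[0,0.166,0.119,0,0,0,1],[0,0.166,0.119,0,0,0,1],[0,0.166,0.119,0,0,0,1],[0,0.166,0.119,0,0,0,1]])

```text
time: 15.38
position: [0.5101, -0.1465, 0.0678]
tcp_rot: [-0.0, 0.177, 0.984, 0.0]
wrist_force: [0.5, 0.2, -0.3]
finger_gap: 0.006
finger_force: 0.0
```

```bash
python3 -c "
from h import *;from station import robot
chk(robot,.0895)"
```

```text
t=15.38 p=[ 0.5101 -0.1465  0.0678] tilt=-1.0000 yaw=69.6 th=-143.4 R=78.0 q6=-1.66 Fr=-0.49 Ft=0.10 Fz=-0.35 gap=0.01
[(90, 44), (100, 44), (110, 46), (120, 105), (130, 64), (140, 44), (150, 44), (160, 47), (170, 49), (180, 50)]
```

Call:
apply_moves(motion=[[0,0.166,0.119,0,0,0,1],[0,0.166,0.119,0,0,0,1],[0,0.166,0.119,0,0,0,1],[0,0.166,0.119,0,0,0,1],[0,0.166,0.119,0,0,0,1],[0,0.166,0.119,0,0,0,1],[0,0.166,0.119,0,0,0,1],[0,0.166,0.119,0,0,0,1]])

```text
time: 16.1
position: [0.4959, -0.0847, 0.0679]
tcp_rot: [-0.0, 0.561, 0.828, 0.0]
wrist_force: [-0.0, -0.0, -0.2]
finger_gap: 0.004
finger_force: 0.0
```

Call:
apply_moves(motion=[[0,0.166,0.119,0,0,0,1],[0,0.166,0.119,0,0,0,1],[0,0.166,0.119,0,0,0,1],[0,0.166,0.119,0,0,0,1],[0,0.166,0.119,0,0,0,1],[0,0.166,0.119,0,0,0,1],[0,0.166,0.119,0,0,0,1],[0,0.166,0.119,0,0,0,1]])

```text
time: 16.77
position: [0.5322, -0.0324, 0.0679]
tcp_rot: [-0.0, 0.849, 0.528, 0.0]
wrist_force: [-0.6, 0.9, -1.1]
finger_gap: 0.007
finger_force: 0.0
```

Call:
apply_moves(motion=[[0,0.166,0.119,0,0,0,1],[0,0.166,0.119,0,0,0,1],[0,0.166,0.119,0,0,0,1],[0,0.166,0.119,0,0,0,1],[0,0.166,0.119,0,0,0,1],[0,0.166,0.119,0,0,0,1],[0,0.166,0.119,0,0,0,1],[0,0.166,0.119,0,0,0,1]])

```text
time: 17.43
position: [0.5953, -0.0243, 0.0678]
tcp_rot: [-0.0, 0.991, 0.137, -0.0]
wrist_force: [1.0, -0.3, 0.3]
finger_gap: 0.005
finger_force: 0.0
```

```bash
python3 -c "
from h import *;from station import robot
chk(robot,.0895)"
```

```text
t=17.43 p=[ 0.5953 -0.0243  0.0678] tilt=-1.0000 yaw=-74.2 th=73.4 R=79.0 q6=1.11 Fr=0.04 Ft=-1.00 Fz=0.32 gap=0.00
[(110, 48), (120, 109), (130, 66), (140, 46), (150, 46), (160, 48), (170, 46), (180, 49), (190, 49), (200, 44), (220, 59), (230, 43)]
```

The ring is at about 482°, so about 238° remain.

Call:
apply_moves(motion=[[0,0.166,0.119,0,0,0,1],[0,0.166,0.119,0,0,0,1],[0,0.166,0.119,0,0,0,1],[0,0.166,0.119,0,0,0,1],[0,0.166,0.119,0,0,0,1],[0,0.166,0.119,0,0,0,1],[0,0.166,0.119,0,0,0,1],[0,0.166,0.119,0,0,0,1]])

```text
time: 18.15
position: [0.6433, -0.0659, 0.0677]
tcp_rot: [-0.0, 0.961, -0.276, -0.0]
wrist_force: [0.0, -0.5, 0.9]
finger_gap: 0.004
finger_force: 0.0
```

Call:
apply_moves(motion=[[0,0.166,0.119,0,0,0,1],[0,0.166,0.119,0,0,0,1],[0,-0.07,0.105,0,0,0,0],[0,-0.07,0.105,0,0,0,0],[0,-0.065,0.1,0,0,0,0],[0,-0.143,-0.081,0,0,0,-1],[0,-0.143,-0.081,0,0,0,-1],[0,-0.143,-0.081,0,0,0,-1]])

```text
time: 18.82
position: [0.6278, -0.0654, 0.0684]
tcp_rot: [-0.001, 0.975, -0.22, 0.002]
wrist_force: [3.7, 0.6, -2.1]
finger_gap: 0.005
finger_force: 1.7
```

```bash
python3 -c "
from h import *;from station import robot
chk(robot,.0905)"
```

```text
t=18.82 p=[ 0.6278 -0.0654  0.0684] tilt=-1.0000 yaw=-115.4 th=32.2 R=65.0 q6=1.77 Fr=3.43 Ft=-1.47 Fz=-2.05 gap=0.01
[(10, 52), (20, 49), (30, 57), (40, 55), (50, 54), (60, 53), (110, 44), (250, 46), (260, 46), (270, 46), (280, 46)]
```

Call:
apply_moves(motion=[[0,-0.143,-0.081,0,0,0,-1],[0,-0.143,-0.081,0,0,0,-1],[0,-0.143,-0.081,0,0,0,-1],[0,-0.143,-0.081,0,0,0,-1],[0,-0.143,-0.081,0,0,0,-1],[0,-0.143,-0.081,0,0,0,-1],[0,-0.143,-0.081,0,0,0,-1],[0,-0.143,-0.081,0,0,0,-1]])

```text
time: 19.53
position: [0.5846, -0.0361, 0.0685]
tcp_rot: [-0.0, 0.981, 0.195, 0.001]
wrist_force: [0.9, 2.2, 1.3]
finger_gap: 0.005
finger_force: 1.2
```

```bash
python3 -c "
from h import *;from station import robot
chk(robot,.0905)"
```

```text
t=19.53 p=[ 0.5846 -0.0361  0.0685] tilt=-1.0000 yaw=-67.5 th=79.5 R=64.9 q6=0.97 Fr=2.30 Ft=-0.48 Fz=1.29 gap=0.00
[(130, 44), (140, 45), (150, 45), (160, 46), (170, 47), (180, 84), (190, 71), (200, 49), (210, 47), (220, 47), (230, 47)]
```

Call:
apply_moves(motion=[[0,-0.143,-0.081,0,0,0,-1],[0,-0.143,-0.081,0,0,0,-1],[0,-0.143,-0.081,0,0,0,-1],[0,-0.143,-0.081,0,0,0,-1],[0,-0.143,-0.081,0,0,0,-1],[0,-0.143,-0.081,0,0,0,-1],[0,-0.143,-0.081,0,0,0,-1],[0,-0.143,-0.081,0,0,0,-1]])

```text
time: 20.25
position: [0.5341, -0.0483, 0.0681]
tcp_rot: [-0.001, 0.818, 0.576, 0.0]
wrist_force: [-1.2, 2.1, 2.2]
finger_gap: 0.004
finger_force: 1.2
```

```bash
python3 -c "
from h import *;from station import robot
chk(robot,.0905)"
```

```text
t=20.25 p=[ 0.5341 -0.0483  0.0681] tilt=-1.0000 yaw=-19.7 th=126.8 R=64.6 q6=0.09 Fr=2.42 Ft=-0.27 Fz=2.18 gap=0.00
[(30, 43), (50, 43), (60, 44), (70, 44), (80, 43), (230, 74)]
```

Call:
apply_moves(motion=[[0,-0.143,-0.081,0,0,0,-1],[0,-0.143,-0.081,0,0,0,-1],[0,-0.143,-0.081,0,0,0,-1],[0,-0.143,-0.081,0,0,0,-1],[0,-0.143,-0.081,0,0,0,-1],[0,-0.143,-0.081,0,0,0,-1],[0,-0.143,-0.081,0,0,0,-1],[0,-0.143,-0.081,0,0,0,-1]])

```text
time: 20.97
position: [0.5087, -0.0935, 0.0675]
tcp_rot: [-0.002, 0.513, 0.858, -0.0]
wrist_force: [-2.2, 2.1, 0.9]
finger_gap: 0.012
finger_force: 1.4
```

```bash
python3 -c "
from h import *;from station import robot
chk(robot,.091)"
```

```text
t=20.97 p=[ 0.5087 -0.0935  0.0675] tilt=-1.0000 yaw=28.2 th=174.2 R=64.4 q6=-0.84 Fr=2.40 Ft=-1.87 Fz=0.91 gap=0.01
[(0, 43), (210, 44), (220, 45), (230, 44), (280, 71), (320, 44), (330, 45), (340, 45), (350, 44)]
```

Call:
apply_moves(motion=[[0,-0.143,-0.081,0,0,0,-1],[0,-0.143,-0.081,0,0,0,-1],[0,-0.143,-0.081,0,0,0,-1],[0,-0.143,-0.081,0,0,0,-1],[0,-0.143,-0.081,0,0,0,-1],[0,-0.143,-0.081,0,0,0,-1],[0,-0.143,-0.081,0,0,0,-1],[0,-0.143,-0.081,0,0,0,-1]])

```text
time: 21.68
position: [0.5257, -0.1427, 0.0672]
tcp_rot: [-0.002, 0.121, 0.993, -0.001]
wrist_force: [-3.8, -1.2, 1.3]
finger_gap: 0.005
finger_force: 1.6
```

```bash
python3 -c "
from h import *;from station import robot
chk(robot,.0915)"
```

```text
t=21.68 p=[ 0.5257 -0.1427  0.0672] tilt=-1.0000 yaw=76.1 th=-137.8 R=63.6 q6=-1.75 Fr=3.58 Ft=-1.69 Fz=1.32 gap=0.00
[(70, 44), (80, 44), (90, 43), (100, 43), (110, 43), (120, 44), (130, 43), (140, 43), (150, 44), (160, 45), (320, 53), (330, 93)]
```

Call:
apply_moves(motion=[[0,-0.143,-0.081,0,0,0,-1],[0,-0.143,-0.081,0,0,0,-1],[0,-0.143,-0.081,0,0,0,-1],[0,-0.143,-0.081,0,0,0,-1],[0,-0.143,-0.081,0,0,0,-1],[0,0.1,-0.15,0,0,0,0],[0,0.15,-0.25,0,0,0,0],[0,0,0,0,0,0,0]])

```text
time: 22.4
position: [0.5499, -0.1791, 0.0678]
tcp_rot: [-0.0, -0.137, 0.991, -0.0]
wrist_force: [0.9, -0.1, 0.1]
finger_gap: 0.004
finger_force: 0.0
```

```bash
python3 -c "
from h import *;from station import robot
chk(robot,.0920)
for n in ('scene','top'):
    c=robot.capture(n)
    if n=='scene':cv2.imwrite('pics/s2.png',cv2.resize(c['img'][140:320,150:390,::-1],None,fx=3,fy=3,interpolation=2))
    else:
        print(index(c,.0925))
"
```

```text
t=22.40 p=[ 0.5499 -0.1791  0.0678] tilt=-1.0000 yaw=105.8 th=-106.2 R=82.3 q6=-2.31 Fr=-0.14 Ft=0.92 Fz=0.11 gap=0.00
[(0, 90), (10, 53), (80, 44), (90, 44), (100, 43), (110, 44), (120, 44), (130, 44), (140, 44), (150, 44), (160, 45), (170, 44), (180, 48), (190, 48), (200, 49), (210, 47), (220, 46), (260, 45), (270, 46), (280, 45), (290, 45), (300, 45)]
(20, np.float64(1.0), 1.3)
```

View pics/s2.png

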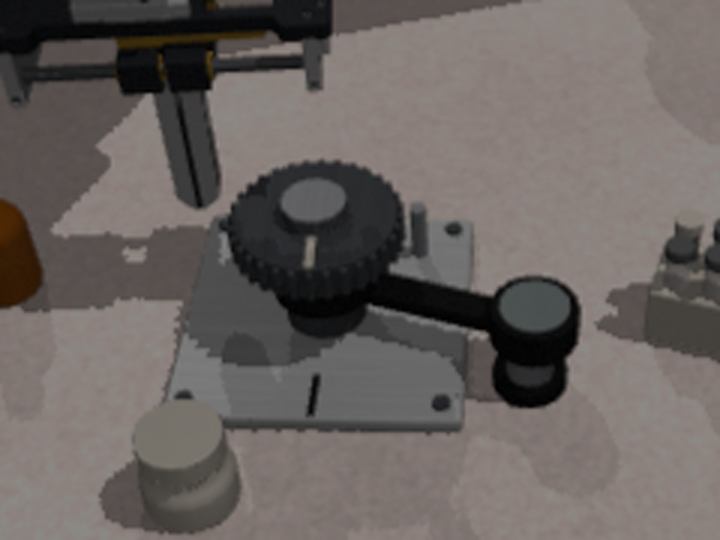

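The index mark now stands on the pointer line: the bar at (310,250) lines up with the line at (315,395), and the reading is 1.3°. Two full turns are done, so I'll move on to the swing arm.

```bash
python3 - <<'E'
from h import *;from station import robot
p,y,M=info(robot)
p,y=plan(p,y,p+[0,0,.085],3,0)
a=np.radians(83.1)
g=lambda al,yy,z:np.array([C[0]+.13*np.cos(al)-yy*np.sin(al),C[1]+.13*np.sin(al)+yy*np.cos(al),z])
p,y=plan(p,y,g(a,-.055,.153),8,(83.1-y)/8);print(p,y)
p,y=plan(p,y,g(a,-.055,.041),4,0);print(p,y)
E
```

```text
t=22.55 p=[ 0.55   -0.1775  0.0678] tilt=-1.0000 yaw=106.0 th=-106.4 R=80.7 q6=-2.31 Fr=0.42 Ft=0.09 Fz=0.70 gap=0.00
[[0,-0.0,0.0,-0.71,0,0,0.0],[0,-0.0,0.0,-0.71,0,0,0.0],[0,-0.0,0.0,-0.71,0,0,0.0]]
[[0,-0.45,0.52,0.0,0,0,np.float64(0.48)],[0,-0.42,0.54,0.0,0,0,np.float64(0.48)],[0,-0.4,0.56,0.0,0,0,np.float64(0.48)],[0,-0.37,0.58,0.0,0,0,np.float64(0.48)],[0,-0.34,0.6,0.0,0,0,np.float64(0.48)],[0,-0.31,0.62,0.0,0,0,np.float64(0.48)],[0,-0.28,0.63,0.0,0,0,np.float64(0.48)],[0,-0.24,0.65,0.0,0,0,np.float64(0.48)]]
[0.64298824 0.02250421 0.15304162] 83.10000000000004
[[0,-0.0,-0.0,0.7,0,0,0.0],[0,-0.0,-0.0,0.7,0,0,0.0],[0,-0.0,-0.0,0.7,0,0,0.0],[0,-0.0,-0.0,0.7,0,0,0.0]]
[0.64298824 0.02250421 0.04104162] 83.10000000000004
```

Call:
apply_moves(motion=[[0,0,0,-0.71,0,0,0],[0,0,0,-0.71,0,0,0],[0,0,0,-0.71,0,0,0],[0,0,0,0,0,0,0]])

```text
time: 22.88
position: [0.5545, -0.1789, 0.16]
tcp_rot: [0.005, -0.14, 0.99, -0.003]
wrist_force: [1.6, -0.9, -0.2]
finger_gap: 0.006
finger_force: 0.0
```

Call:
apply_moves(motion=[[0,-0.45,0.52,0,0,0,0.48],[0,-0.42,0.54,0,0,0,0.48],[0,-0.4,0.56,0,0,0,0.48],[0,-0.37,0.58,0,0,0,0.48],[0,-0.34,0.6,0,0,0,0.48],[0,-0.31,0.62,0,0,0,0.48],[0,-0.28,0.63,0,0,0,0.48],[0,-0.24,0.65,0,0,0,0.48]])

```text
time: 23.55
position: [0.6429, 0.0245, 0.1524]
tcp_rot: [-0.0, 0.062, 0.998, 0.0]
wrist_force: [0.9, -0.2, -0.3]
finger_gap: 0.006
finger_force: 0.0
```

Call:
apply_moves(motion=[[0,0,0,0,0,0,0],[0,0,0,0.7,0,0,0],[0,0,0,0.7,0,0,0],[0,0,0,0.7,0,0,0],[0,0,0,0.7,0,0,0],[0,0,0,0,0,0,0]])

```text
time: 24.05
position: [0.6365, 0.023, 0.0337]
tcp_rot: [-0.007, 0.061, 0.998, 0.0]
wrist_force: [-1.5, 0.3, -0.8]
finger_gap: 0.006
finger_force: 0.0
```

```bash
cat >>h.py <<'E'
def g(al,yy,z):
    al=np.radians(al);return np.array([C[0]+.13*np.cos(al)-yy*np.sin(al),C[1]+.13*np.sin(al)+yy*np.cos(al),z])
E
python3 - <<'E'
from h import *;from station import robot
p,y,M=info(robot);q=p
# cell angle where tool x-face (8 mm) touches, per tool position
p,y=plan(p,y,g(83.1,-.036,.041),2,0)
for k in range(10):
    p,y=plan(p,y,g(83.1+5*(k+1),-.034,.041),1,5)
print(p,y)
E
```

```text
t=24.05 p=[0.6365 0.023  0.0337] tilt=-0.9999 yaw=83.1 th=62.6 R=138.5 q6=-1.55 Fr=-0.42 Ft=1.42 Fz=-0.81 gap=0.01
[[0,0.16,0.0,-0.09,0,0,0.0],[0,0.15,0.01,-0.09,0,0,0.0]]
[[0,0.34,0.06,-0.0,0,0,-0.83]]
[[0,0.29,0.06,-0.0,0,0,-0.83]]
[[0,0.28,0.06,-0.0,0,0,-0.83]]
[[0,0.29,0.06,-0.0,0,0,-0.83]]
[[0,0.29,0.06,-0.0,0,0,-0.83]]
[[0,0.28,0.06,-0.0,0,0,-0.83]]
[[0,0.29,0.07,-0.0,0,0,-0.83]]
[[0,0.28,0.06,-0.0,0,0,-0.83]]
[[0,0.29,0.06,-0.0,0,0,-0.83]]
[[0,0.29,0.06,-0.0,0,0,-0.83]]
[0.50874588 0.01809873 0.04093755] 133.06148983531435
```

Call:
apply_moves(motion=[[0,0,0,0,0,0,0],[0,0,0,0,0,0,0],[0,0.2,0,0,0,0,0],[0,0.2,0,0,0,0,0],[0,0.1,0.02,0,0,0,0]])

```text
time: 24.47
position: [0.6236, 0.0258, 0.043]
tcp_rot: [0.002, 0.06, 0.998, -0.0]
wrist_force: [2.4, -2.1, 1.0]
finger_gap: 0.003
finger_force: 1.2
```

```bash
python3 - <<'E'
from h import *;from station import robot
p,y,M=info(robot);d=p[:2]-C
print("cell angle at contact",y, "local", d@[np.cos(np.radians(y)),np.sin(np.radians(y))], d@[-np.sin(np.radians(y)),np.cos(np.radians(y))])
E
```

```text
t=24.47 p=[0.6236 0.0258 0.043 ] tilt=-1.0000 yaw=83.1 th=68.0 R=135.6 q6=-1.55 Fr=-1.09 Ft=-2.99 Fz=0.99 gap=0.00
cell angle at contact 83.10686349422441 local 0.13094110409101206 -0.035345095975963525
```

Contact is where I expected it. Now pushing along the arc.

Call:
apply_moves(motion=[[0,0.29,0.06,0,0,0,-0.83],[0,0.29,0.06,0,0,0,-0.83],[0,0.29,0.06,0,0,0,-0.83],[0,0.29,0.06,0,0,0,-0.83],[0,0.29,0.06,0,0,0,-0.83],[0,0.29,0.06,0,0,0,-0.83],[0,0.29,0.06,0,0,0,-0.83],[0,0,0,0,0,0,0]])

```text
time: 25.13
position: [0.5408, 0.0315, 0.0423]
tcp_rot: [0.001, -0.242, 0.97, -0.0]
wrist_force: [0.0, 0.2, -0.4]
finger_gap: 0.003
finger_force: 0.0
```

```bash
python3 - <<'E'
from h import *;from station import robot
p,y,M=info(robot)
p,y=plan(p,y,g(132.3,-.034,p[2]),4,(131.8-y)/4)
E
```

```text
t=25.13 p=[0.5408 0.0315 0.0423] tilt=-1.0000 yaw=118.1 th=103.7 R=135.3 q6=-2.16 Fr=0.15 Ft=-0.05 Fz=-0.44 gap=0.00
[[0,0.2,0.02,-0.0,0,0,np.float64(-0.57)],[0,0.2,0.03,-0.0,0,0,np.float64(-0.57)],[0,0.2,0.05,-0.0,0,0,np.float64(-0.57)],[0,0.2,0.06,-0.0,0,0,np.float64(-0.57)]]
```

Call:
apply_moves(motion=[[0,0.2,0.02,0,0,0,-0.57],[0,0.2,0.03,0,0,0,-0.57],[0,0.2,0.05,0,0,0,-0.57],[0,0.2,0.06,0,0,0,-0.57],[0,0,0,0,0,0,0]])

```text
time: 25.55
position: [0.514, 0.02, 0.0425]
tcp_rot: [0.004, -0.355, 0.935, -0.0]
wrist_force: [4.7, 3.7, -1.9]
finger_gap: 0.004
finger_force: 3.1
```

```bash
python3 - <<'E'
from h import *;from station import robot
p,y,M=info(robot);d=p[:2]-C
print(d@[np.cos(np.radians(y)),np.sin(np.radians(y))], d@[-np.sin(np.radians(y)),np.cos(np.radians(y))])
c=robot.capture("scene");cv2.imwrite("pics/s3.png",cv2.resize(c["img"][140:320,150:390,::-1],None,fx=3,fy=3,interpolation=2))
E
```

```text
t=25.55 p=[0.514  0.02   0.0425] tilt=-1.0000 yaw=131.5 th=116.1 R=133.6 q6=-2.43 Fr=1.27 Ft=-5.87 Fz=-1.94 gap=0.00
0.1287955292099705 -0.03555802467577316
```

View pics/s3.png

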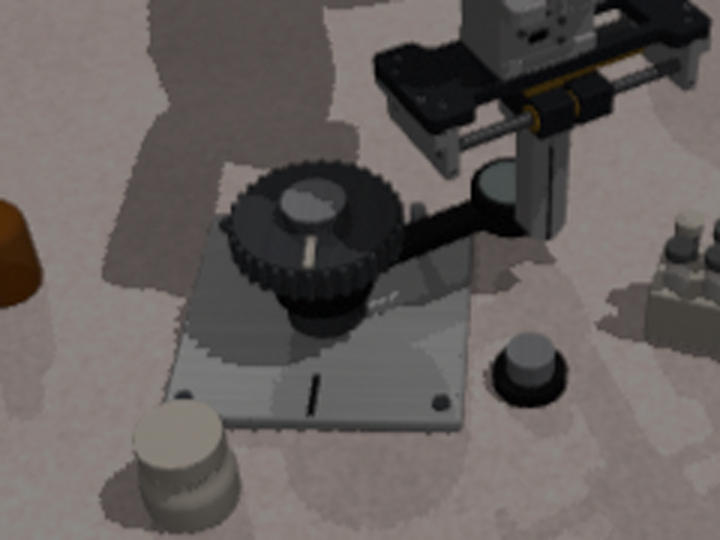

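The arm is over by the stop pin at (417,215), and the port at (530,365) is uncovered. I'll nudge it to confirm it's seated.

Call:
apply_moves(motion=[[0,0.05,0,0,0,0,0],[0,0.03,0,0,0,0,0],[0,0,0,0,0,0,0]])

```text
time: 25.85
position: [0.5139, 0.0198, 0.0426]
tcp_rot: [0.006, -0.353, 0.936, 0.001]
wrist_force: [9.1, 10.1, -5.4]
finger_gap: 0.004
finger_force: 6.7
```

```bash
python3 - <<'E'
from h import *;from station import robot
info(robot)
E
```

```text
t=25.85 p=[0.5139 0.0198 0.0426] tilt=-0.9999 yaw=131.4 th=116.2 R=133.5 q6=-2.43 Fr=5.06 Ft=-12.60 Fz=-5.43 gap=0.00
```

The force rose to 13 N with no movement, so the arm is on its stop. I'll back off, lift and check.

Call:
apply_moves(motion=[[0,-0.1,0,0,0,0,0],[0,-0.3,0,0,0,0,0],[0,-0.3,0,0,0,0,0],[0,0,0,-0.8,0,0,0],[0,0,0,-0.8,0,0,0],[0,0,0,-0.8,0,0,0],[0,0,0,-0.8,0,0,0],[0,0,0,0,0,0,0]])

```text
time: 26.52
position: [0.5356, 0.0355, 0.1769]
tcp_rot: [0.006, -0.355, 0.935, -0.003]
wrist_force: [1.5, -0.2, 0.8]
finger_gap: 0.004
finger_force: 0.0
```

Call:
apply_moves(motion=[[0,0,1,0,0,0,0],[0,0,1,0,0,0,0],[0,0,1,0,0,0,0],[0,0,0,0,0,0,0],[0,0,0,0,0,0,0]])

```text
time: 26.93
position: [0.449, 0.1265, 0.1686]
tcp_rot: [-0.0, -0.357, 0.934, -0.0]
wrist_force: [0.3, 0.2, 1.6]
finger_gap: 0.006
finger_force: 0.0
```

```bash
python3 - <<'E'
from h import *;from station import robot
info(robot)
c=robot.capture("scene")
print([x for x in index2(c,.092) if x[1]>55], proj(c,np.r_[g(131.8,0,.056)]))
cv2.imwrite("pics/s4.png",cv2.resize(c["img"][140:320,110:450,::-1],None,fx=2,fy=2,interpolation=2))
E
```

```text
t=26.93 p=[0.449  0.1265 0.1686] tilt=-1.0000 yaw=131.8 th=118.7 R=258.1 q6=-2.21 Fr=-0.02 Ft=-0.38 Fz=1.57 gap=0.01
[(0, 94), (10, 56)] (np.float64(319.806121305588), np.float64(200.80630641390098))
```

View pics/s4.png

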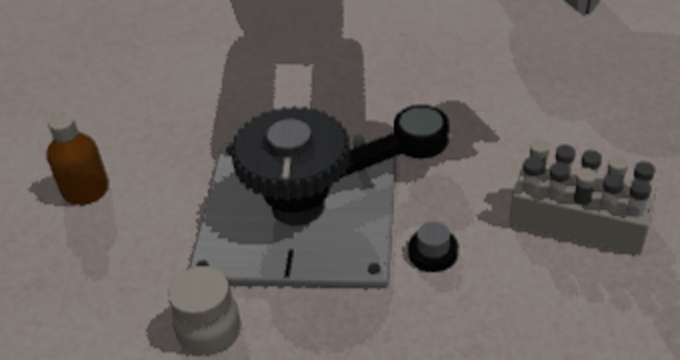

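The cell top is at (421,123) in the crop, which is (320.5,201.5) in the full image. It should be at (319.8,200.8), so the arm is on its stop. The index is at the pointer line, the bystanders haven't moved, and the robot is clear.

```bash
python3 -c "
from station import robot
print(robot.job_done())"
```

```text
the job is handed in; nothing more can be done
None
```

The job is handed in: the ring stands two full turns back with its index mark at the pointer line, the swing arm rests on its stop pin with the port uncovered, and the bottle, jar and rack look unmoved in the final picture; no pass or fail verdict came back.

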